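# Slip test of pusher shoes on the gated ramp

### The job

Test the three pusher shoes for slip: push the ramp's spring gate to the end of its slide, hold it there until whichever shoes will slide have run down to the foot stop, then let the gate snap back. Then sort the shoes: stand every shoe that slid flat on the bottom of the empty food tray beside the ramp, and every shoe that stayed at the top flat on the flat tray lid on the ramp's other side. Leave the other things on the table where they are.

Things in the scene. Friction and masses are not known exactly. Their poses are not given: they have to be found in the camera images.
- ramp: Steel slip-test ramp fixed on the table, 200 mm long on the slope, 236 wide, tilted 20 degrees about its y. Origin: on the table under its middle; x points level to the high end (away from the robot), y across, z up. Three lanes 54 mm wide (59 below the gate) at y = -72, 0, +72 mm, between rails 10 mm high. A shoe at the top has its origin near x = +47 mm, 81 mm up, tilted 20 degrees.
- ramp_foot (a point): Middle of the low edge of the running surface, 30 mm above the table, at x = -94 mm of the ramp; the surface rises from here by 0.364 per unit of x. A rubber stop, 8 mm thick and 18 mm high, runs along this edge; a shoe that has slid rests against it, its origin 45 mm in x and 16 mm in z from here, still tilted 20 degrees. Axes as the ramp's.
- gate (a joint): The ramp's spring gate: a comb with a steel tooth (8 mm wide, 20 mm high) in the middle of each lane, halfway down. 0 m = shut (teeth hold the shoes), 0.038 m = end of the slide (teeth stand between the lanes); opens to the ramp's +y. The spring pushes back with 2 N at the start, 5 N at the end, and shuts it when let go. A shoe takes about a second to run down.
- gate_grip (a point): Centre of the gate's upright black grip, just behind the ramp's high end: 24 mm in x, 16 mm in y (the sliding direction), 60 mm tall; this point is 150 mm above the table, the grip's top 180 mm. Moves with the gate. Axes as the ramp's.
- shoe_a: One of three like pusher shoes: grey base 80 (x) x 50 (y) x 14 mm; on it a white upright web 50 (x) x 16 (y) mm, from 12 to 62 mm above the underside, to grip across its 16 mm. 0.13-0.25 kg. Origin: centre of the underside, z up out of the base. The hidden coating underneath is slick or worn: only the ramp shows which. Starts tilted with the ramp at the top of a lane behind a gate tooth; which lane varies.
- shoe_b: One of three like pusher shoes: grey base 80 (x) x 50 (y) x 14 mm; on it a white upright web 50 (x) x 16 (y) mm, from 12 to 62 mm above the underside, to grip across its 16 mm. 0.13-0.25 kg. Origin: centre of the underside, z up out of the base. The hidden coating underneath is slick or worn: only the ramp shows which. Starts tilted with the ramp at the top of a lane behind a gate tooth; which lane varies.
- shoe_c: One of three like pusher shoes: grey base 80 (x) x 50 (y) x 14 mm; on it a white upright web 50 (x) x 16 (y) mm, from 12 to 62 mm above the underside, to grip across its 16 mm. 0.13-0.25 kg. Origin: centre of the underside, z up out of the base. The hidden coating underneath is slick or worn: only the ramp shows which. Starts tilted with the ramp at the top of a lane behind a gate tooth; which lane varies.
- food_tray: Empty white moulded food tray, 206 (x) x 255 (y) x 67 mm high, fixed to the table, beside the ramp on its left or right. Origin: centre of the underside; the inside floor is 6 mm up and measures 166 (x) x 216 (y) mm; walls up to 20 mm thick.
- flat_lid: White flat tray lid lying on the table on the other side of the ramp, fixed, 210 (x) x 260 (y) x 13 mm. Origin: centre of the underside; the flat inner panel, on which a shoe is to stand, is 9 mm up and measures 172 (x) x 220 (y) mm; the rim round it is 13 mm high.
- label_roll: White roll of labels, 92 mm across, 52 mm high, bystander. Origin: centre of the underside.
- tie_tub: Small white round tub, 70 mm across, 45 mm high, bystander. Origin: centre of the underside.
- tally_counter: Hand tally counter, 68x55x24 mm, bystander. Origin: centre of the underside.
- scissors: Kitchen shears lying flat, 224x69x8 mm, bystander. Origin: near the middle, on the underside.
- date_stamp: Black hand stamp, 35x46x100 mm high, bystander. Origin: centre of the underside.

How it is judged:
By the outcome, as a careful person would: the job done as asked, in the order asked, and still so for the second after the job is handed in, with the robot touching nothing.
It also fails if it takes over 72 s, if anything falls off the work surface, if the arm or the gripper's body presses on something with over 40 N, if the wrist force passes 120 N, or if a joint passes its speed limit or range.

### The arm

A 6-joint arm with a two-finger parallel gripper is mounted at the origin on a cart in front of the work surface, level with it; the furniture and walls round the work are solid. World frame = base frame: x ahead of the robot, y to its left, z up, the work surface at z = 0. Lengths are in m, angles in degrees, forces in N, time in s.
With the tool pointing down it reaches from about 0.4 to 0.825 m from the base axis. Payload 7 kg.
Tool frame: the origin (TCP) lies midway between the tips of the shut fingers; the grasp point (between the pads) lies 19 mm behind it; z points along the fingers, y is the direction in which the jaws open and shut (so a half turn about z gives the same grasp; the last joint's range is limited). The gripper opens to 88 mm and grips with 3 to 60 N. Pads are 19 mm wide; open, the fingers measure 130 mm over their backs; the gripper's body (78 mm by 193 mm) begins 47 mm behind the grasp point.
Start: joints at [88.241, 20.546, 0.682, 0, -70.136, -16.507], TCP at [0.212, 0.641, 0.227] pointing down, gripper open.
Joint ranges: [-176.03, 176.03], [-82.01, 121.73], [-58.28, 71.71], [-173.87, 95.51], [-174.79, -0.11], [-173.66, 173.66]. Speed limits (degrees/s): [136.94, 136.94, 172.46, 180, 180, 180].

### API

Orientations are given as a 3x3 rotation matrix whose columns are the frame's x, y, z axes.
In Python, from rig import robot gives the robot as it stands. Calls block until the motion is done:
- robot.goto(position, orientation): joint-space move of the TCP to a pose.
- robot.servo_line(position, ori=None, speed=0.15): straight line of the TCP; ori=None keeps the orientation; speed is the mean speed in m/s.
- robot.movej(angles): joint-space move.
- robot.move_gripper(opening): opening from 0.0 (shut) to 1.0 (fully open); the grip force is fixed at half the most; returns when the fingers have stopped.
- robot.dwell(seconds).
- robot.ik(position, orientation): joint angles nearest the present ones, or None.
- robot.grab_frame(name): name is "scene" or "top" or "wrist"; returns (picture, depth): 400x640x3 uint8, red, green, blue; 400x640 float32, m along the optical axis (not along the pixel's ray), 0 where there is no reading.
- robot.camera_info(name): a dict with "vfov" (degrees; the focal length in pixels is half the picture's height over the tangent of half this angle, whatever the lens; pixels are square), "cx", "cy" (the principal point, pixels), "k1" (the pictures are not rectified: a ray, as slopes to the right and down, at radius r is drawn at 1 + k1 r^2 times it, then the intrinsics apply), "view" (4x4, takes a point from world to camera coordinates); the wrist camera has in their place "T_tool_cam" (4x4, takes a point from camera to tool coordinates, whose origin is the TCP and whose axes are the flange's). Camera axes: x right, y down, z forward; pixel columns grow to the right and rows downward; lengths in m; the calibration is good to about 2 mm. A picture is of the moment at which its call begins: read the wrist's pose just before it. camera_info takes no time and is no camera call.
A pose or a line that the arm cannot do raises robot.Unreachable and nothing moves.
- robot.job_done(): hands the job in, once; it reports no verdict.
Readings, each from a call of its own:
- robot.read_t(): time.
- robot.read_qpos(): joint angles.
- robot.read_qvel(): joint speeds.
- robot.read_effort(): joint torques, N m.
- robot.read_position(): TCP position.
- robot.read_tcp_rot(): TCP orientation.
- robot.read_force(): force on the tool from outside, world axes, zero at the start.
- robot.read_ft_torque(): the same for the moment, N m.
- robot.read_grip_width(): opening from 0.0 (shut) to 1.0 (fully open).
Only numpy, scipy, OpenCV 4.12 (cv2) and the standard library are available. Lean on these libraries where they do the work, as an engineer would, in place of code of your own. Each camera call takes 0.05 s, during which the arm holds its last target.

## Working session

There is one attempt and no reset: what is moved stays moved. The work goes in short steps, each a Python script; the robot and the scene stay as the last script left them, time stands still between calls to the robot, and variables do not carry over. Pictures are saved under pics/ and viewed, and the job is handed in when it is done.

```bash
ls; mkdir -p pics; python3 - <<'E'
from rig import robot
import cv2,numpy as np
for n in("scene","top"):
    p,d=robot.grab_frame(n); cv2.imwrite(f"pics/{n}0.png",p[:,:,::-1]); np.savez(f"{n}0.npz",p=p,d=d)
    i=robot.camera_info(n); print(n,i)
print(robot.camera_info("wrist"))
print(robot.read_t(),robot.read_position(),robot.read_tcp_rot())
E
```

```text
pics
scene {'vfov': 42.148542163818156, 'cx': 325.4440689740786, 'cy': 209.5889924827127, 'k1': 0.05254565383549785, 'view': array([[-0.45121196, -0.89217787,  0.02064979,  0.32607246],
       [-0.44222054,  0.20343136, -0.87353115,  0.32793903],
       [ 0.77514435, -0.40327947, -0.48633005,  1.63893952],
       [ 0.        ,  0.        ,  0.        ,  1.        ]])}
top {'vfov': 42.72400121171012, 'cx': 317.34457916602383, 'cy': 193.30616312938471, 'k1': -0.011725653231682879, 'view': array([[-0.01214634, -0.99990839,  0.00597364,  0.09176179],
       [-0.87843234,  0.00781623, -0.47780282,  0.53500963],
       [ 0.47771236, -0.01105099, -0.8784468 ,  1.72179851],
       [ 0.        ,  0.        ,  0.        ,  1.        ]])}
{'vfov': 63.615317250085255, 'cx': 323.6513426534289, 'cy': 200.10561098204545, 'k1': -0.004733929549443278, 'T_tool_cam': array([[-0.0012744 , -0.96803063, -0.25082877,  0.06579955],
       [ 0.9999981 , -0.00160298,  0.00110567, -0.0010162 ],
       [-0.0014724 , -0.25082688,  0.96803084, -0.15898896],
       [ 0.        ,  0.        ,  0.        ,  1.        ]])}
0.1 [0.21146926 0.64055888 0.22574325] [[ 9.49582124e-01 -3.13518252e-01 -3.09593839e-04]
 [-3.13518369e-01 -9.49581078e-01 -1.41693098e-03]
 [ 1.50249274e-04  1.44255569e-03 -9.99998948e-01]]
```

View pics/scene0.png

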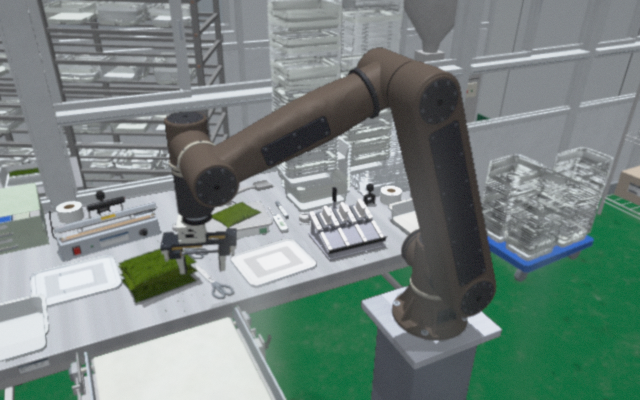

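View pics/top0.png

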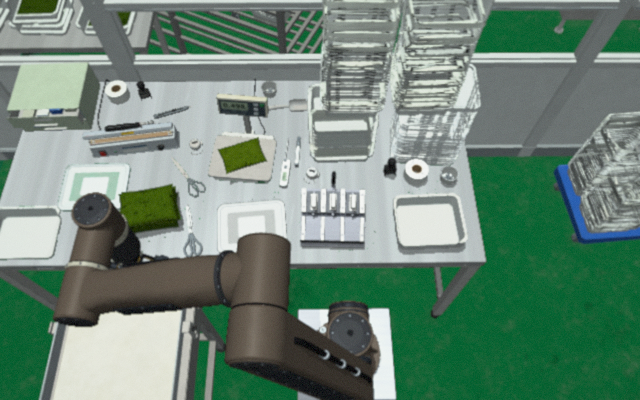

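Top view: ramp at about (333,218), lid on its left at (252,225), food tray on its right at (430,222), gate grip at (333,178), and tall tray stacks behind. I'll localise these from depth.

```bash
cat > h.py <<'E'
import numpy as np,cv2
from rig import robot
def cloud(name,d,info=None,tool=None):
    i=info or robot.camera_info(name); f=200/np.tan(np.radians(i["vfov"]/2))
    K=np.array([[f,0,i["cx"]],[0,f,i["cy"]],[0,0,1]])
    v,u=np.mgrid[:400,:640]; uv=np.stack([u,v],-1).reshape(-1,1,2).astype(float)
    n=cv2.undistortPoints(uv,K,np.array([i["k1"],0,0,0,0.])).reshape(400,640,2)
    P=np.dstack([n[...,0]*d,n[...,1]*d,d])
    if name=="wrist": T=tool@i["T_tool_cam"]
    else: T=np.linalg.inv(i["view"])
    W=P@T[:3,:3].T+T[:3,3]; W[d==0]=np.nan
    return W
def proj(name,X,tool=None):
    i=robot.camera_info(name); f=200/np.tan(np.radians(i["vfov"]/2))
    V=np.linalg.inv(tool@i["T_tool_cam"]) if name=="wrist" else i["view"]
    p=np.atleast_2d(X)@V[:3,:3].T+V[:3,3]; s=p[:,:2]/p[:,2:]; r2=(s**2).sum(1,keepdims=True)
    s=s*(1+i["k1"]*r2); return s*f+[i["cx"],i["cy"]]
def tool():
    T=np.eye(4);T[:3,:3]=robot.read_tcp_rot();T[:3,3]=robot.read_position();return T
E
python3 - <<'E'
from h import *
z=np.load("top0.npz");W=cloud("top",z["d"])
for u,v in [(333,178),(333,185),(312,200),(333,200),(355,200),(310,230),(333,230),(355,230),(252,225),(430,222),(345,120),(316,175),(390,168),(416,170),(449,175),(300,240),(365,240),(303,190),(363,190)]:
    print((u,v),W[v,u].round(3))
c=z["p"][140:270,200:480,::-1];cv2.imwrite("pics/crop0.png",cv2.resize(c,None,fx=2.8,fy=2.8,interpolation=cv2.INTER_CUBIC))
E
```

```text
(333, 178) [0.582 0.029 0.166]
(333, 185) [0.591 0.026 0.098]
(312, 200) [0.504 0.106 0.145]
(333, 200) [0.504 0.03  0.144]
(355, 200) [ 0.501 -0.048  0.148]
(310, 230) [0.431 0.114 0.047]
(333, 230) [0.429 0.029 0.048]
(355, 230) [ 0.43  -0.052  0.045]
(252, 225) [0.474 0.334 0.002]
(430, 222) [ 0.477 -0.343  0.008]
(345, 120) [ 0.806 -0.021  0.213]
(316, 175) [0.681 0.089 0.021]
(390, 168) [ 0.698 -0.204  0.042]
(416, 170) [ 0.706 -0.313  0.013]
(449, 175) [ 0.682 -0.443  0.011]
(300, 240) [0.389 0.15  0.052]
(365, 240) [ 0.406 -0.091  0.006]
(303, 190) [0.565 0.139 0.109]
(363, 190) [ 0.565 -0.084  0.105]
```

View pics/crop0.png

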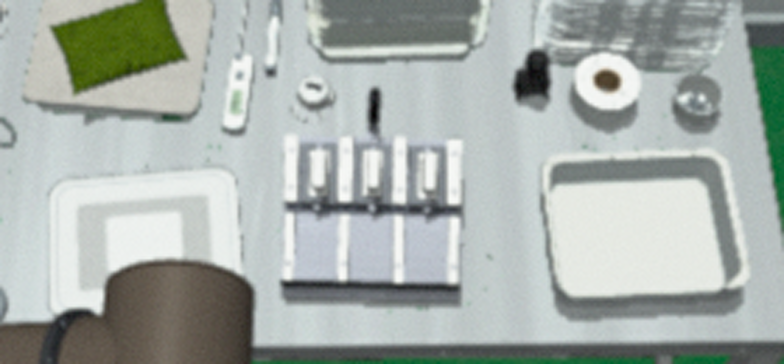

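```bash
cat >> h.py <<'E'
def Rt(yaw=0,pitch=0):
    # tool x ahead, z down; yaw about world z (deg), pitch>0 fingers lean ahead (ramp-normal approach)
    c,s=np.cos(np.radians(yaw)),np.sin(np.radians(yaw)); a=np.radians(pitch)
    Z=np.array([[c,-s,0],[s,c,0],[0,0,1]])
    x=[np.cos(a),0,np.sin(a)]; z=[np.sin(a),0,-np.cos(a)]
    return Z@np.array([x,[0,-1,0],z]).T
E
python3 - <<'E'
from h import *
robot.goto([0.54,0.02,0.36],Rt()); print(robot.read_t(),robot.read_qpos())
T=tool();p,d=robot.grab_frame("wrist");cv2.imwrite("pics/w1.png",p[:,:,::-1]);np.savez("w1.npz",p=p,d=d,T=T)
p,d=robot.grab_frame("top");np.savez("t1.npz",p=p,d=d);print(T.round(3))
E
```

```text
2.6333 [ 2.29687190e+01  4.37174979e+00 -3.17421967e+00 -8.60164145e-03
 -8.24782520e+01  6.70730477e+01]
[[ 1.     0.001 -0.     0.54 ]
 [ 0.001 -1.    -0.     0.021]
 [-0.     0.    -1.     0.36 ]
 [ 0.     0.     0.     1.   ]]
```

View pics/w1.png

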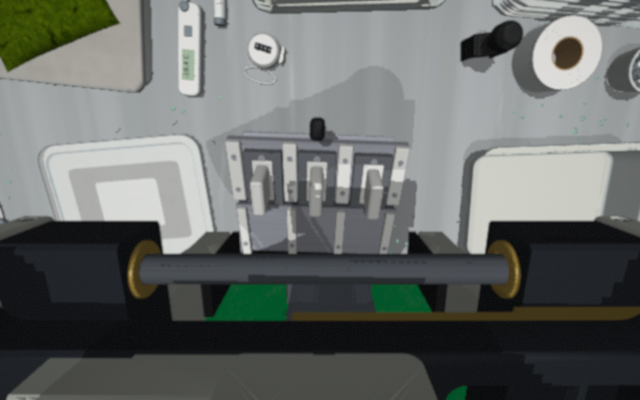

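```bash
python3 - <<'E'
from h import *
out=[]
for n,f in(("wrist","w1.npz"),("top","t1.npz")):
    z=np.load(f);W=cloud(n,z["d"],tool=z["T"] if n=="wrist" else None)
    x,y,h=W[...,0],W[...,1],W[...,2]
    def st(name,m):
        q=W[m];print(n,name,len(q),np.percentile(q,[2,50,98],axis=0).round(4).tolist())
    R=(x>.36)&(x<.64)&(y>-.15)&(y<.2)
    st("grip",R&(h>.13)&(h<.19)&(x>.56)&(x<.62)&(abs(y-.03)<.04))
    for yc in(.105,.03,-.048): st("web%g"%yc,R&(h>.125)&(h<.16)&(x<.56)&(abs(y-yc)<.025))
    # slope plane residual
    st("table",(x>.6)&(x<.66)&(abs(y)<.15)&(h<.02)&(h>-.02))
    H=np.zeros((700,1200,3),np.uint8); ok=np.isfinite(h)
    u=((.62-y[ok])*1000).astype(int);v=((.85-x[ok])*1000).astype(int);k=(u>=1)&(u<1199)&(v>=1)&(v<699)
    for a in(0,1):
        for b in(0,1):H[v[k]+a,u[k]+b]=z["p"][ok][k][:,::-1]
    out.append(cv2.resize(H,(800,467)))
    cv2.imwrite(f"pics/o_{n}.png",out[-1])
E
```

```text
wrist grip 334 [[0.5824, 0.0213, 0.176], [0.5935, 0.0285, 0.18], [0.6046, 0.0368, 0.1819]]
wrist web0.105 610 [[0.4879, 0.094, 0.1269], [0.5169, 0.1006, 0.1387], [0.5381, 0.1097, 0.1475]]
wrist web0.03 550 [[0.4862, 0.0248, 0.1267], [0.5153, 0.032, 0.14], [0.5375, 0.0396, 0.1479]]
wrist web-0.048 598 [[0.4824, -0.0476, 0.1262], [0.5114, -0.0391, 0.1394], [0.533, -0.0321, 0.1476]]
wrist table 7939 [[0.6007, -0.1439, -0.001], [0.6305, -0.0005, 0.001], [0.6594, 0.1441, 0.0029]]Traceback (most recent call last):
  File "<stdin>", line 9, in <module>
  File "<stdin>", line 7, in st
    return _quantile_unchecked(
        a, q, axis, out, overwrite_input, method, keepdims, weights)
    return _ureduce(a,
                    func=_quantile_ureduce_func,
    ...<5 lines>...
                    overwrite_input=overwrite_input,
                    method=method)
    r = func(a, **kwargs)
    result = _quantile(arr,
                       quantiles=q,
    ...<2 lines>...
                       out=out,
                       weights=wgt)
    slices_having_nans = np.isnan(arr[-1, ...])
                                  ~~~^^^^^^^^^
IndexError: index -1 is out of bounds for axis 0 with size 0
```

View pics/o_wrist.png

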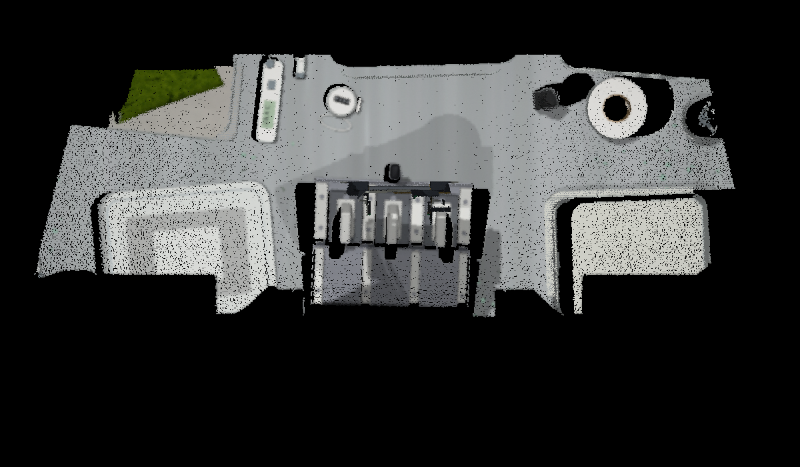

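```bash
python3 - <<'E'
from h import *
z=np.load("w1.npz");W=cloud("wrist",z["d"],tool=z["T"])
x,y,h=W[...,0],W[...,1],W[...,2]
# slope plane
q=W[(x>.41)&(x<.46)&(y>-.07)&(y<.13)&(h>.03)&(h<.075)]
for _ in range(4):
    A=np.c_[q[:,:2],np.ones(len(q))];c=np.linalg.lstsq(A,q[:,2],rcond=None)[0];r=q[:,2]-A@c;q=q[abs(r)<max(.0015,1*r.std())]
print(len(q),c,"tilt",np.degrees(np.arctan(np.hypot(c[0],c[1]))),"yaw",np.degrees(np.arctan2(c[1],c[0])),r.std())
# edges in y of ramp: rail tops
tops={}
for yc in(.102,.032,-.040):
    m=(x>.47)&(x<.56)&(abs(y-yc)<.025)&(h>.12)&(h<.16)
    q=W[m]; (cx,cy),s,a=cv2.minAreaRect((q[:,:2]*1000).astype(np.float32)); print("web",cx,cy,s,a, np.median(q[:,1]))
m=(h>.172)&(h<.19)&(x>.57)&(x<.62)&(abs(y-.03)<.03)
print("grip",cv2.minAreaRect((W[m][:,:2]*1000).astype(np.float32)))
# lid, tray by height bands
for nm,m in(("lid",(h>.005)&(h<.02)&(y>.15)&(y<.5)&(x<.62)&(x>.35)),("tray",(h>.055)&(h<.08)&(y<-.15)&(y>-.5)&(x<.62)),("trayfloor",(h>.001)&(h<.012)&(y<-.22)&(y>-.5)&(x<.54)),("roll",(h>.045)&(h<.06)&(x>.64)&(x<.8)&(y<-.25)&(y>-.42)),("stamp",(h>.03)&(h<.12)&(x>.64)&(x<.8)&(y<-.15)&(y>-.26)),("anytall",(h>.02)&(x>.62)&(abs(y)<.15))):
    q=W[m];print(nm,len(q), np.percentile(q,[1,50,99],axis=0).round(3).tolist() if len(q) else 0)
E
```

```text
2726 [ 0.36148547 -0.01491518 -0.1077253 ] tilt 19.889771613941924 yaw -2.3627288845446257 0.0006519020834757455
web 513.8300170898438 102.51177978515625 (16.2830753326416, 55.85210037231445) 87.76239776611328 0.10025124996245925
web 512.112548828125 31.759628295898438 (15.838699340820312, 54.852088928222656) 89.21048736572266 0.03198772372913074
web 508.50701904296875 -40.64179229736328 (16.684749603271484, 55.93531799316406) 87.78653717041016 -0.038959062203084885
grip ((592.8422241210938, 29.065628051757812), (15.640789985656738, 23.506500244140625), 89.83965301513672)
lid 14443 [[0.392, 0.21, 0.006], [0.501, 0.323, 0.009], [0.574, 0.467, 0.015]]
tray 2578 [[0.409, -0.444, 0.056], [0.555, -0.251, 0.067], [0.571, -0.197, 0.069]]
trayfloor 7513 [[0.401, -0.433, 0.008], [0.489, -0.333, 0.01], [0.539, -0.24, 0.012]]
roll 4465 [[0.645, -0.405, 0.045], [0.698, -0.306, 0.053], [0.745, -0.258, 0.059]]
stamp 1941 [[0.682, -0.26, 0.031], [0.702, -0.2, 0.057], [0.754, -0.18, 0.101]]
anytall 3047 [[0.679, -0.12, 0.021], [0.735, 0.042, 0.071], [0.743, 0.127, 0.102]]
```

```bash
cat >> h.py <<'E'
YAW=-2.3; C0=np.array([.480,.0325,0.])
_c,_s=np.cos(np.radians(YAW)),np.sin(np.radians(YAW)); RZ=np.array([[_c,-_s,0],[_s,_c,0],[0,0,1]])
def rw(x,y,z): return C0+RZ@np.array([x,y,z])   # ramp -> world
E
python3 - <<'E'
from h import *
g=RZ.T@(np.array([.5928,.0291,0])-C0);print(g)
R=Rt(YAW)
robot.move_gripper(0.0);print("t",robot.read_t(),robot.read_grip_width())
robot.goto(rw(g[0],-.046,.24),R)
robot.servo_line(rw(g[0],-.046,.140),R,speed=.15)
print(robot.read_t(),robot.read_force())
for off in(-.029,-.020,-.010,0.0,.006):
    robot.servo_line(rw(g[0],off,.140),R,speed=.06)
    print(off,robot.read_t(),(RZ.T@robot.read_force()).round(2),(RZ.T@(robot.read_position()-C0)).round(4))
E
```

```text
[0.11284558 0.00112961 0.        ]
t 4.1583 0.005956950490773686
5.575 [ 0.59473201  0.5810599  -0.12953298]
-0.029 6.0083 [-0.62  0.25  0.17] [ 0.113  -0.0284  0.1403]
-0.02 6.3083 [ 0.36 -2.27  1.55] [ 0.1128 -0.02    0.14  ]
-0.01 6.625 [ 0.67 -3.44  1.75] [ 0.1128 -0.0101  0.14  ]
0.0 6.9417 [-0.57 -4.69  3.08] [ 0.1128 -0.0002  0.14  ]
0.006 7.1917 [-0.04 -4.32  1.67] [0.1127 0.0057 0.14  ]
```

```bash
python3 - <<'E'
from h import *
R=Rt(YAW);off=.006
while off<.030:
    off+=.002
    robot.servo_line(rw(.1128,off,.140),R,speed=.05)
    f=RZ.T@robot.read_force();print(round(off,4),robot.read_t(),f.round(2),(RZ.T@(robot.read_position()-C0)).round(4))
    if f[1]<-13:break
T=tool();p,d=robot.grab_frame("wrist");cv2.imwrite("pics/w2.png",p[:,:,::-1]);np.savez("w2.npz",p=p,d=d,T=T)
for n in("scene","top"):
    p,d=robot.grab_frame(n);cv2.imwrite(f"pics/{n}2.png",p[:,:,::-1]);np.savez(f"{n}2.npz",p=p,d=d)
E
```

```text
0.008 7.4417 [ 0.05 -4.    4.04] [0.1127 0.0076 0.14  ]
0.01 7.6917 [-0.91 -4.28  3.33] [0.1127 0.0097 0.14  ]
0.012 7.9417 [ -0.13 -10.92   3.22] [0.1126 0.0103 0.1401]
0.014 8.1917 [  2.5  -19.08   2.96] [0.1126 0.0105 0.1401]
```

View pics/w2.png

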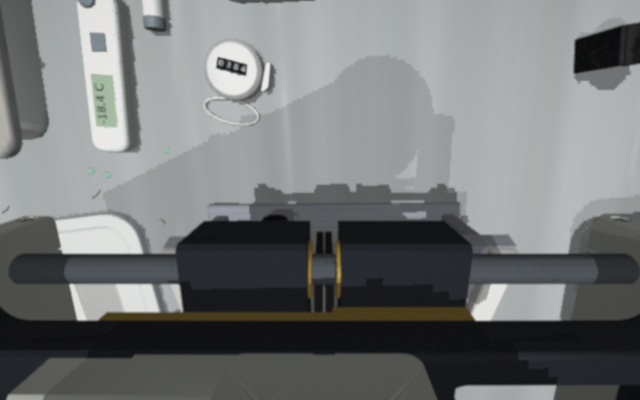

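View pics/top2.png

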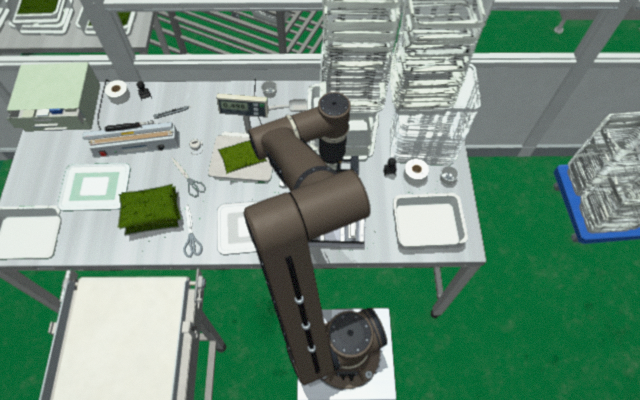

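Wrist view: jaws at (325,265) hide the ramp. In the top view the arm covers it. Force rose sharply at +0.010, about 38 mm after contact, so the gate is at its end stop. I'll hold there and check the scene view.

```bash
python3 - <<'E'
from h import *
robot.dwell(2.5)
p,d=robot.grab_frame("scene");np.savez("scene3.npz",p=p,d=d)
a=np.load("scene2.npz")["p"]
o=np.vstack([cv2.resize(q[180:280,290:410,::-1],None,fx=5,fy=3,interpolation=cv2.INTER_CUBIC) for q in(a,p)]);cv2.imwrite("pics/s23.png",o)
print(robot.read_t(),robot.read_force(),robot.read_position())
E
```

```text
10.8917 [  1.5010326  -20.54378619   2.96750569] [0.59287713 0.03854632 0.1401226 ]
```

View pics/s23.png

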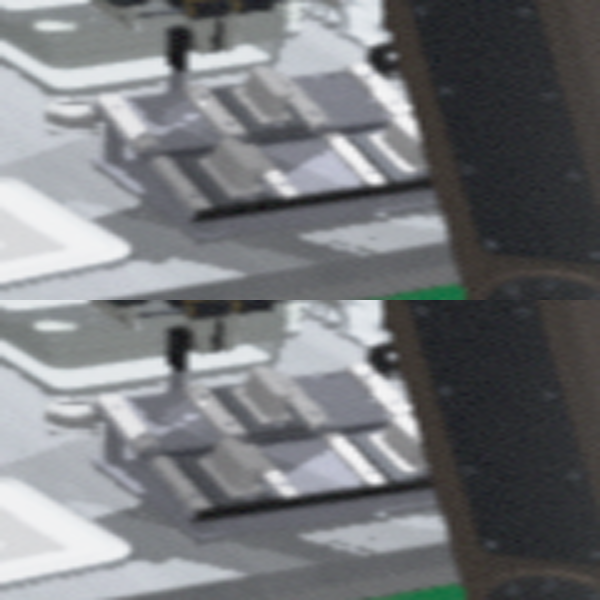

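Scene crops 2.5 s apart are identical. The left (+y) shoe is at the foot (230,470), the middle one is still at the top (265,395), and the right (−y) shoe is at the foot (400,445). Releasing now.

```bash
python3 - <<'E'
from h import *
R=Rt(YAW)
robot.servo_line(rw(.1128,.0100,.140),R,speed=.1); print(robot.read_force())
robot.servo_line(rw(.1128,.0100,.26),R,speed=.25); print(robot.read_t(),robot.read_force())
robot.move_gripper(0.45); print(robot.read_grip_width())
robot.goto([.455,.03,.36],R)
T=tool();p,d=robot.grab_frame("wrist");cv2.imwrite("pics/w4.png",p[:,:,::-1]);np.savez("w4.npz",p=p,d=d,T=T);print(robot.read_t())
W=cloud("wrist",d,tool=T);x,y,h=W[...,0],W[...,1],W[...,2]
B=(W-C0)@RZ; 
for l in(.072,0,-.072):
    k=(abs(B[...,1]-l)<.025)&(abs(B[...,0])<.1)
    n=h-(.0642+.364*B[...,0]); k&=(n>.035)
    # slope coords
    a=np.radians(20); s=B[...,0]*np.cos(a)+(h-.0642)*np.sin(a); t=-B[...,0]*np.sin(a)+(h-.0642)*np.cos(a)
    print(l,k.sum(),"s",np.percentile(s[k],[2,50,98]).round(4),"n",np.percentile(t[k],[50,98]).round(4))
    k2=k&(t>.058)
    if k2.sum()>20:
        rc=cv2.minAreaRect((np.c_[s[k2],B[...,1][k2]]*1000).astype(np.float32)); print("   ",rc)
m=(h>.165)&(h<.19)&(B[...,0]>.08)&(B[...,0]<.14)&(abs(B[...,1])<.06)
print("grip",m.sum(),np.median(B[m],axis=0) if m.any() else 0)
E
```

```text
[-0.98613128 -4.15044607  3.11496034]
11.775 [ 0.13289429  0.56038978 -0.64908488]
0.4521471451702548
13.3833
0.072 13941 s [-0.0436  0.1343  0.1422] n [0.3572 0.3841]
    ((34.78209686279297, 63.26624298095703), (217.67852783203125, 39.422054290771484), 1.8302017450332642)
0 32362 s [0.0773 0.1366 0.1417] n [0.3762 0.3891]
    ((86.15840148925781, 0.010507583618164062), (49.99985885620117, 117.19750213623047), 89.98826599121094)
-0.072 17880 s [-0.0334  0.1339  0.1427] n [0.361  0.3836]
    ((35.077354431152344, -69.05271911621094), (44.14273452758789, 218.87132263183594), 89.98847961425781)
grip 429 [0.11195854 0.00113494 0.17977851]
```

View pics/w4.png

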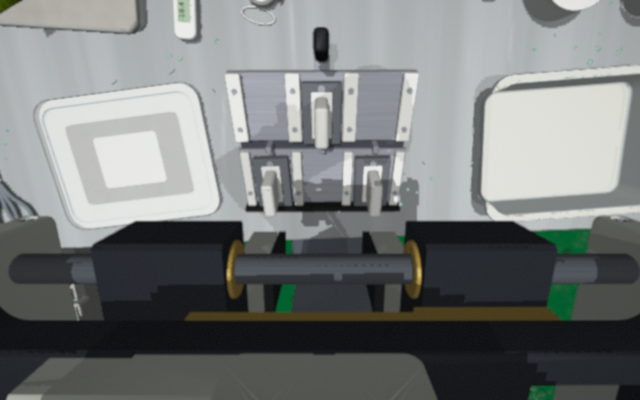

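Left and right shoes rest at the foot (270,180), (375,180) and the middle one stays at the top (322,115). The gate is shut. Next I'll get precise web, lid and tray poses, and check IK.

```bash
python3 - <<'E'
from h import *
z=np.load("w4.npz");W=cloud("wrist",z["d"],tool=z["T"]);x,y,h=W[...,0],W[...,1],W[...,2]
B=(W-C0)@RZ;a=np.radians(20); s=B[...,0]*np.cos(a)+(h-.0642)*np.sin(a); t=-B[...,0]*np.sin(a)+(h-.0642)*np.cos(a)
ok=(abs(B[...,0])<.12)
for l in(.072,0,-.072):
    k=ok&(abs(B[...,1]-l)<.025)&(t>.054)&(t<.07)
    print(l,k.sum(),"s",np.percentile(s[k],[1,50,99]).round(4),"n",np.percentile(t[k],[50,98]).round(4), cv2.minAreaRect((np.c_[s[k],B[...,1][k]]*1000).astype(np.float32)))
for nm,m in(("lid",(h>.004)&(h<.02)&(y>.15)&(y<.5)&(x<.62)&(x>.3)),("lidrim",(h>.0115)&(h<.02)&(y>.15)&(y<.5)&(x<.62)&(x>.3)),("trayrim",(h>.055)&(h<.08)&(y<-.15)&(y>-.5)&(x<.62)&(x>.33)),("floor",(h>.001)&(h<.012)&(y<-.22)&(y>-.5)&(x<.54)&(x>.38))):
    q=W[m];print(nm,len(q),np.percentile(q,[1,50,99],axis=0).round(3).tolist(),cv2.minAreaRect((q[:,:2]*1000).astype(np.float32)))
E
```

```text
0.072 402 s [-0.0736 -0.0472 -0.0262] n [0.0624 0.064 ] ((-50.13555908203125, 72.20341491699219), (48.591041564941406, 16.110565185546875), 0.8279313445091248)
0 732 s [0.028  0.0615 0.1522] n [0.0626 0.0698] ((89.92692565917969, 1.0519661903381348), (15.293952941894531, 124.68607330322266), 89.71760559082031)
-0.072 409 s [-0.074  -0.0463 -0.0256] n [0.0623 0.0642] ((-49.814632415771484, -70.79174041748047), (49.09741973876953, 16.14508056640625), 1.168724775314331)
lid 21631 [[0.365, 0.209, 0.006], [0.475, 0.338, 0.009], [0.573, 0.465, 0.015]] ((468.777099609375, 320.88201904296875), (210.51522827148438, 296.50970458984375), 4.705487251281738)
lidrim 4636 [[0.359, 0.206, 0.012], [0.486, 0.332, 0.013], [0.576, 0.469, 0.016]] ((467.4696350097656, 338.2733154296875), (209.72921752929688, 260.2769470214844), 4.66536808013916)
trayrim 4360 [[0.363, -0.425, 0.056], [0.464, -0.265, 0.067], [0.569, -0.198, 0.07]] ((465.1511535644531, -315.1989440917969), (206.1411590576172, 233.3424530029297), 2.2851595878601074)
floor 12637 [[0.383, -0.435, 0.008], [0.466, -0.338, 0.01], [0.539, -0.242, 0.012]] ((459.9947509765625, -330.9649658203125), (159.92930603027344, 221.73025512695312), 0.008520036935806274)
```

```bash
cat >> h.py <<'E'
A20=np.radians(20)
def slope(s,y,t): # slope coords -> world
    return rw(s*np.cos(A20)-t*np.sin(A20), y, .0642+s*np.sin(A20)+t*np.cos(A20))
RG=Rt(YAW,20)
TRAY=np.array([.465,-.326,0]); LID=np.array([.4675,.338,0])
E
python3 - <<'E'
from h import *
for s,y in((-.05,.072),(-.05,-.071),(.0505,.0007)):
    for t in(.022,.06,.12):
        for nm,R in(("tilt",RG),("vert",Rt(YAW,0))):
            q=robot.ik(slope(s,y,t),R);print(s,y,t,nm,None if q is None else np.round(q,1))
for p,yw in((TRAY+[0,.05,0],2.3),(TRAY+[0,-.05,0],2.3),(LID,4.7)):
  for zz in(.03,.2):
    for pt in(0,-20):
        q=robot.ik(p+[0,0,zz],Rt(yw,pt));print(p,zz,pt,None if q is None else np.round(q,1))
E
```

```text
-0.05 0.072 0.022 tilt None
-0.05 0.072 0.022 vert [ 39.7   8.7 -39.9   0.  -41.4  48. ]
-0.05 0.072 0.06 tilt None
-0.05 0.072 0.06 vert [ 41.    4.3 -38.8   0.  -46.8  46.7]
-0.05 0.072 0.12 tilt None
-0.05 0.072 0.12 vert [ 43.2  -2.  -36.4   0.  -55.6  44.5]
-0.05 -0.071 0.022 tilt None
-0.05 -0.071 0.022 vert [ 22.    7.1 -41.9   0.  -41.   65.7]
-0.05 -0.071 0.06 tilt None
-0.05 -0.071 0.06 vert [ 22.8   2.5 -40.8   0.  -46.6  64.9]
-0.05 -0.071 0.12 tilt None
-0.05 -0.071 0.12 vert [ 24.3  -4.1 -38.3   0.  -55.7  63.4]
0.0505 0.0007 0.022 tilt [ 27.6   2.7 -57.6  39.3 -15.6  23.4]
0.0505 0.0007 0.022 vert [ 25.1  13.  -28.1   0.  -48.9  62.6]
0.0505 0.0007 0.06 tilt [ 32.1  -1.8 -53.4  28.  -24.3  31.3]
0.0505 0.0007 0.06 vert [ 25.8   9.4 -27.2   0.  -53.4  61.9]
0.0505 0.0007 0.12 tilt [ 36.   -8.5 -48.4  21.1 -36.   36.1]
0.0505 0.0007 0.12 vert [ 27.    4.2 -25.1   0.  -60.7  60.7]
[ 0.465 -0.276  0.   ] 0.03 0 [ -9.9  20.2 -29.8   0.  -40.  102.2]
[ 0.465 -0.276  0.   ] 0.03 -20 [ -7.5  30.2 -17.4   3.8 -62.2  97.4]
[ 0.465 -0.276  0.   ] 0.2 0 [ -9.9   9.1 -18.5   0.  -62.4 102.2]
[ 0.465 -0.276  0.   ] 0.2 -20 [ -7.5  20.4  -7.6   3.4 -81.8  98.7]
[ 0.465 -0.376  0.   ] 0.03 0 [-20.3  24.5 -22.4   0.  -43.1 112.6]
[ 0.465 -0.376  0.   ] 0.03 -20 [-16.2  33.6 -12.    7.  -63.7 104.4]
[ 0.465 -0.376  0.   ] 0.2 0 [-20.3  14.4 -11.6   0.  -64.  112.6]
[ 0.465 -0.376  0.   ] 0.2 -20 [-16.2  24.6  -2.2   6.3 -82.3 106.6]
[0.4675 0.338  0.    ] 0.03 0 [ 55.3  22.9 -25.1   0.  -41.9  39.4]
[0.4675 0.338  0.    ] 0.03 -20 [ 45.9  32.8  -4.7 -14.  -68.4  55.8]
[0.4675 0.338  0.    ] 0.2 0 [ 55.3  12.5 -14.2   0.  -63.3  39.4]
[0.4675 0.338  0.    ] 0.2 -20 [ 46.   23.7   4.4 -13.1 -86.1  51.4]
```

```bash
cat >> h.py <<'E'
V=Rt(YAW,0); DOWN=np.array([0,0,-.019])
def gp(s,y,t): return slope(s,y,t)+DOWN
def pick(s,y,t=.044):
    p=gp(s,y,t)
    robot.goto(np.r_[p[:2],.24],V)
    robot.servo_line(np.r_[p[:2],p[2]+.012],V,speed=.22)
    robot.servo_line(p,V,speed=.05)
    f0=robot.read_force(); print("at",robot.read_t(),f0.round(2),robot.read_position()-p)
    robot.move_gripper(0.0); print("grip",robot.read_grip_width()*88)
    robot.servo_line(gp(s,y,t+.035),V,speed=.1)
    q=gp(s,y,t+.035); robot.servo_line(np.r_[q[:2],.25],V,speed=.25)
    print("lifted",robot.read_t(),robot.read_grip_width()*88,robot.read_force().round(2))
def place(c,yaw,dx,dy,floor,t=.044):
    cy,sy=np.cos(np.radians(yaw)),np.sin(np.radians(yaw)); Z=np.array([[cy,-sy,0],[sy,cy,0],[0,0,1]])
    R=Rt(yaw,-20); off=np.array([-.019*np.sin(A20),0,t-.019*np.cos(A20)])
    f=lambda h:c+Z@(np.array([dx,dy,floor+h])+off)
    robot.goto(f(.17),R); robot.servo_line(f(.015),R,speed=.2)
    robot.dwell(.15);f0=robot.read_force()
    h=.006
    while h>-.0045:
        robot.servo_line(f(h),R,speed=.03); F=robot.read_force()-f0
        if F[2]>5: break
        h-=.0015
    print("touch h",h,F.round(2),robot.read_t())
    robot.move_gripper(.4)
    b=f(h)-R[:,2]*.06; robot.servo_line(b,R,speed=.15); robot.servo_line(np.r_[b[:2],.24],R,speed=.3)
    print("placed",robot.read_t())
E
python3 - <<'E'
from h import *
for s,y in((-.05,.072),(-.05,-.071),(.0505,.0007)):
    for p in(gp(s,y,.044),gp(s,y,.079),np.r_[gp(s,y,.079)[:2],.25]): print(p.round(3),robot.ik(p,V) is not None)
pick(-.05,-.071)
T=tool();p,d=robot.grab_frame("wrist");cv2.imwrite("pics/w5.png",p[:,:,::-1])
E
```

```text
[0.421 0.107 0.069] True
[0.409 0.107 0.102] True
[0.409 0.107 0.25 ] True
[ 0.415 -0.036  0.069] True
[ 0.403 -0.035  0.102] True
[ 0.403 -0.035  0.25 ] True
[0.512 0.032 0.104] True
[0.5   0.032 0.137] True
[0.5   0.032 0.25 ] True
at 15.2667 [ 0.61 -0.9   0.71] [-1.19761348e-04 -6.09976319e-05 -3.02297135e-05]
grip 15.95689898008277
lifted 17.025 16.040459629413725 [-0.29 -0.07 -2.82]
```

View pics/w5.png

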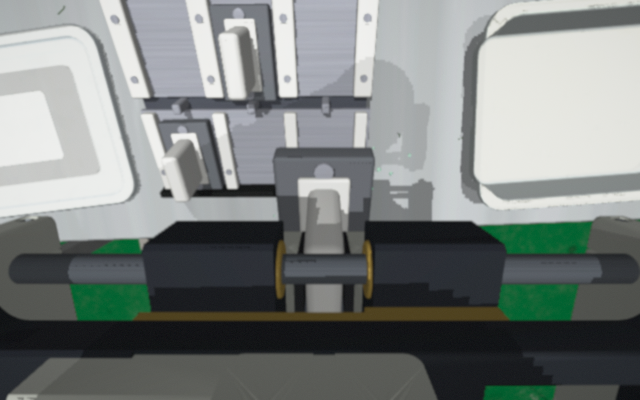

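The right shoe is held square in the jaws at (323,230). Placing it in the tray.

```bash
python3 - <<'E'
from h import *
place(TRAY,2.3,-.006,-.05,.006)
T=tool();p,d=robot.grab_frame("wrist");cv2.imwrite("pics/w6.png",p[:,:,::-1]);np.savez("w6.npz",p=p,d=d,T=T)
E
```

```text
touch h 4.336808689942018e-19 [0.07 0.46 6.45] 20.9167
placed 22.7167
```

View pics/w6.png

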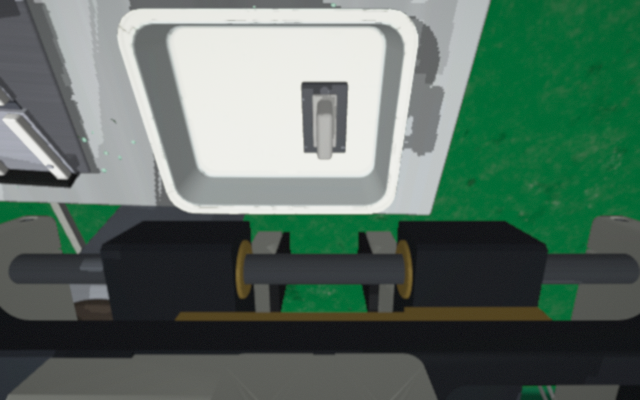

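The shoe stands flat on the tray floor at (324,118). Next is the left shoe.

```bash
python3 - <<'E'
from h import *
robot.move_gripper(.45)
pick(-.05,.072)
place(TRAY,2.3,-.006,.05,.006)
T=tool();p,d=robot.grab_frame("wrist");cv2.imwrite("pics/w7.png",p[:,:,::-1]);np.savez("w7.npz",p=p,d=d,T=T)
E
```

```text
at 26.15 [ 0.98  0.46 -0.21] [-8.72089401e-05 -4.84332592e-05 -5.10764917e-06]
grip 15.775638816702228
lifted 27.9083 16.218520127483778 [ 0.58  0.99 -2.55]
touch h 4.336808689942018e-19 [-0.64  1.56  6.24] 31.8833
placed 33.6833
```

View pics/w7.png

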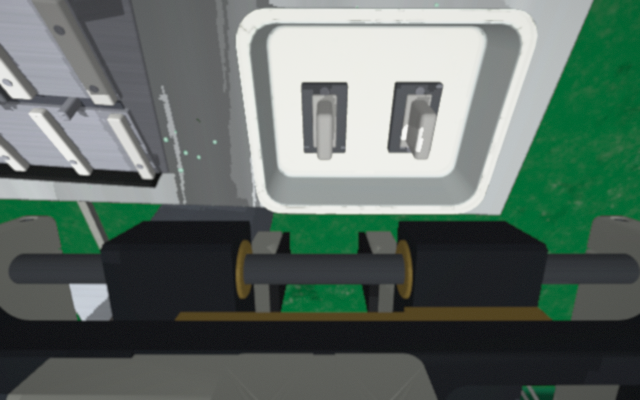

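Both shoes stand flat in the tray at (324,118) and (416,118). Now the middle shoe goes to the lid.

```bash
python3 - <<'E'
from h import *
robot.move_gripper(.45)
pick(.0515,.0007)
place(LID,4.7,0,0,.009)
robot.goto([.48,.2,.38],Rt(0))
T=tool();p,d=robot.grab_frame("wrist");cv2.imwrite("pics/w8.png",p[:,:,::-1]);np.savez("w8.npz",p=p,d=d,T=T)
p,d=robot.grab_frame("top");cv2.imwrite("pics/top8.png",p[:,:,::-1]);print(robot.read_t())
E
```

```text
at 36.3833 [0.55 0.03 0.58] [-2.44111748e-05  1.59608484e-05  1.21871982e-04]
grip 15.420207538619907
lifted 38.0 15.93720933946305 [-0.3   0.22 -2.52]
touch h 4.336808689942018e-19 [-1.13 -0.55  7.88] 41.7083
placed 43.4917
44.4
```

View pics/w8.png

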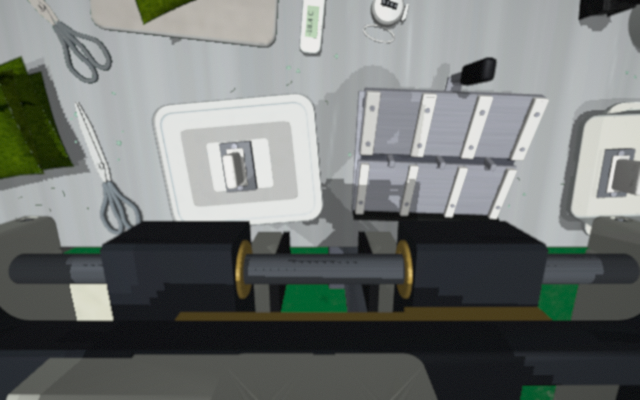

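View pics/top8.png

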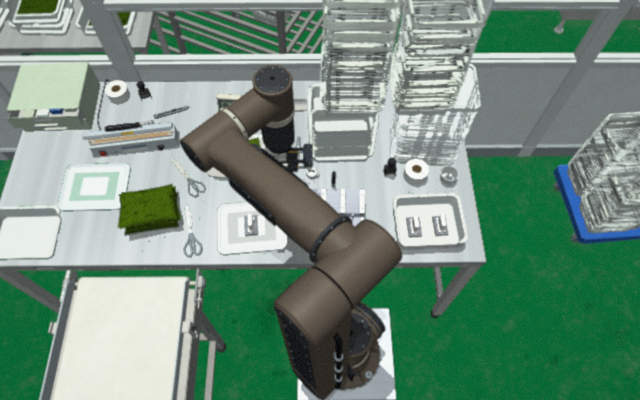

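The lid shoe is at (238,165), the ramp is empty with the gate shut, and both tray shoes are visible. One numeric check on flatness before handing in.

```bash
python3 - <<'E'
from h import *
for f,cs,fl in(("w8.npz",[(LID,4.7,0,0)],.009),("w7.npz",[(TRAY,2.3,-.006,.05),(TRAY,2.3,-.006,-.05)],.006)):
    z=np.load(f);W=cloud("wrist",z["d"],tool=z["T"])
    for c,yw,dx,dy in cs:
        a=np.radians(yw);Z=np.array([[np.cos(a),-np.sin(a),0],[np.sin(a),np.cos(a),0],[0,0,1]])
        L=(W-c)@Z-[dx,dy,fl]
        for nm,lo,hi in(("base",.008,.02),("webtop",.055,.07)):
            k=(abs(L[...,0])<.055)&(abs(L[...,1])<.04)&(L[...,2]>lo)&(L[...,2]<hi); q=L[k]
            A=np.c_[q[:,:2],np.ones(len(q))];m=np.linalg.lstsq(A,q[:,2],rcond=None)[0]
            print(f,dy,nm,len(q),"tilt",np.degrees(m[:2]).round(1),"z",np.median(q[:,2]).round(4),np.percentile(q[:,:2],[2,98],axis=0).round(3).tolist())
E
```

```text
w8.npz 0 base 948 tilt [-0.1  0.9] z 0.0153 [[-0.04, -0.024], [0.038, 0.025]]
w8.npz 0 webtop 388 tilt [-0.4  9.1] z 0.0625 [[-0.024, -0.007], [0.023, 0.008]]
w7.npz 0.05 base 2244 tilt [-0.3 -0.1] z 0.0155 [[-0.039, -0.023], [0.039, 0.025]]
w7.npz 0.05 webtop 766 tilt [-2.   0.4] z 0.0628 [[-0.024, -0.007], [0.024, 0.009]]
w7.npz -0.05 base 1899 tilt [-0.7 -1.4] z 0.0156 [[-0.039, -0.023], [0.039, 0.026]]
w7.npz -0.05 webtop 818 tilt [ -1.6 -10. ] z 0.0628 [[-0.023, -0.006], [0.024, 0.009]]
```

```bash
python3 -c "
from rig import robot
print(robot.read_t());robot.job_done()"
```

```text
44.4
the job is handed in; nothing more can be done
```

The slip test and sorting are done, and I handed the job in at 44.4 s of the 72 s allowed.

- **Slip test:** I pushed the gate to its hard stop, about 38 mm of travel with force rising to about 19–20 N. I held it there about 2.7 s, and two pictures 2.5 s apart showed nothing still moving. After I let go, the grip measured back at its shut position.
- **Sorting:** The shoes in the left and right lanes slid, so they stand on the food tray floor. The middle shoe stayed at the top, so it stands on the lid panel.
- **Last checks:** All three bases measure flat within about 1.5 degrees, at the expected height, and within 1–2 mm of where I aimed. The gripper was well clear when I handed in.
- **Odd readings:** Two of the web-top tilt fits came out at 9–10 degrees across the web. I put that down to side-face points in a 16 mm strip, since the bases and web-top heights agree with flat.
- **Less certain:** In the last wrist and top views the other things on the table look unmoved, but I judged that by eye and did not measure it.

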